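# Demould a cast printing roller: wedge the mould open evenly

### The job

Open the two-part casting mould on the bench: with the yellow wedge, working in turn from the pry slots at both ends, ease the pale upper half up until the wedge has gone fully home in each slot, keeping it level enough that one end never stands more than about 5 mm higher than the other; do not pull at the upper half with the gripper before that. Then lay the wedge back on the grey felt, lift the upper half off by its rib and set it down gently, underside down, on the green cutting mat. The cast roller stays in the lower half, and everything else stays where it is.

Things in the scene. Friction and masses are not known exactly. Their poses are not given: they have to be found in the camera images.
- mould: fixed lower half of the mould: dark blue-grey, 64 (x) x 152 mm (y), between low wooden cleats on a plywood board (112 x 200 x 12 mm) screwed to the bench. Origin: middle of the board's underside, on the bench; z up, y along the mould. Its top, the parting plane, is 52 mm above the bench. Four spring dowels near the corners stand 14 mm above it; a trough along y holds the roller
- slot_a (a point): pry slot in the middle of the lower half's +y end: this point is in the middle of its mouth, on its floor, 47 mm above the bench; axes as the mould's. The slot is 31 mm wide, runs in towards -y for 34 mm to its back wall, and is 5 mm high under the closed upper half
- slot_b (a point): the same point of the like pry slot at the mould's -y end; this slot runs in towards +y for 34 mm
- upper_rib (a point): centre of the lifting rib on top of the upper half of the mould, 41 mm above the upper half's underside. The rib is 22 mm wide (x), 74 mm long (y) and 18 mm high. Axes: those of the upper half
- upper_a (a point): point in the underside of the upper half at its +y end, 73 mm from its middle: the edge that the wedge lifts at slot_a (beyond it the edge is bevelled 3 mm). Its height above the parting plane tells how far this end has come up
- upper_b (a point): the same point at the -y end of the upper half
- upper: upper half of the mould: loose, pale blue-grey, 64 x 152 x 32 mm without the rib, 0.22 to 0.35 kg; origin in the middle of its underside, axes as the mould's when closed. At the start its underside lies on the parting plane, pressed on to the four dowels, which hold it by friction (about 2 N each, 8 N in all): it stays at any height it is eased to, and comes off with a pull straight up
- wedge_grip (a point): grip of the yellow plastic wedge, half-way up its handle (18 mm wide, 24 mm high, from 65 mm behind this point to 41 mm ahead). x points to the tip, 85 mm ahead; z up; the flat underside is 12 mm below. 41 mm ahead it is 19 mm thick, sloping evenly to 2 mm at the tip. Sliding on a slot's floor it lifts that end about 9 mm fully home, 5 mm when 9 mm short of home, 3.5 mm when 13 mm short; it takes 10 to 20 N
- wedge: the wedge, 150 mm long, 18 mm wide, 70 g; origin on its underside, under wedge_grip, same axes
- felt: grey felt mat, 220 x 130 x 3 mm, fixed to the bench, where the wedge lies; origin in the middle of its underside, long side along its x
- mat: green cutting mat, 220 (x) x 200 (y) x 3 mm, fixed to the bench; origin in the middle of its underside
- roller: the cast printing roller (terracotta, 30 mm across, 66 mm long, 60 g) lying loose in the trough of the lower half; origin at its centre, y along it
- flask: steel drinking flask with a white cap, 68 mm across, 202 mm high, standing; origin under its centre
- ink_red: red ink bottle, 36 mm across, 75 mm high, standing; origin under its centre
- ink_green: green ink bottle, 36 mm across, 75 mm high, standing; origin under its centre
- brayer: hand ink roller with black rubber roll and wooden handle, 170 mm long, 88 mm wide, 36 mm high, lying; origin under the middle, x to the roll
- dish: white dish of brass wing nuts, 84 mm across, 18 mm high; origin under its centre
- cutter: closed snap-off cutter, 157 mm long, 13 mm high, lying; origin under its middle, x to the blade
Things that resemble listed ones, but are neither listed nor needed, are in the scene too. Leave any pink look-alike of the upper alone.

How it is judged:
On the way, in this order (a step that is already met when the one before it is completed fails the run):
1. the wedge has eased one end of the upper half up by more than 2.5 mm (contact force between wedge and upper above 0.5 N and z of any of upper_a, upper_b in the frame of mould above 0.0545 m), for 0.1 s.
2. the wedge has eased the other end up too, by more than 2.5 mm (contact force between wedge and upper above 0.5 N and z of each of upper_a, upper_b in the frame of mould above 0.0545 m), for 0.1 s.
3. with the wedge, both ends have come up by more than 6.5 mm (contact force between wedge and upper above 0.5 N and z of each of upper_a, upper_b in the frame of mould above 0.0585 m), for 0.1 s.
At the end, for the whole second after the job is handed in: The upper half lies flat and still, underside down, with its middle over the green mat; the wedge lies still with its grip over the grey felt; the roller lies in the trough of the lower half, within 10 mm of its place (x of upper_rib in the frame of mat between -0.11 and 0.11 m and y of upper_rib in the frame of mat between -0.1 and 0.1 m and z of upper in the frame of mat below 0.007 m and angle between upper's own z axis and vertical below 0.08 rad and linear speed of each of upper, wedge, roller below 0.02 m/s and x of wedge_grip in the frame of felt between -0.11 and 0.11 m and y of wedge_grip in the frame of felt between -0.065 and 0.065 m and height (world z) of wedge_grip below 0.022 m and z of roller in the frame of mould between 0.048 and 0.056 m and horizontal distance between roller and mould below 0.01 m); the robot touches nothing.
It fails at once if the upper half was cocked on its dowels: about 7.5 mm higher at one end than at the other (0.05 rad) (angle between the z axis of upper and the z axis of mould, either way round above 0.05 rad and z of upper in the frame of mould below 0.062 m and horizontal distance between upper and mould below 0.03 m).
It fails at once if the gripper pulled or pushed at the upper half while an end was still less than 5.5 mm up (contact force between the fingers and upper above 2 N and horizontal distance between upper and mould below 0.03 m and z of any of upper_a, upper_b in the frame of mould below 0.0575 m).
It fails at once if the upper half was dropped or thrown (linear speed of upper above 0.45 m/s and contact force between the fingers and upper below 0.1 N).
It fails at once if a bystander was shifted by more than 30 mm (distance of any of flask, ink_red, ink_green, brayer, dish, cutter from where it was at the start of the episode above 0.03 m).
It also fails if it takes over 72 s, if anything falls off the work surface, if the arm or the gripper's body presses on something with over 40 N, if the wrist force passes 120 N, or if a joint passes its speed limit or range.

### The arm

A 6-joint arm with a two-finger parallel gripper is mounted at the origin on the work surface. World frame = base frame: x ahead of the robot, y to its left, z up, the work surface at z = 0. Lengths are in m, angles in rad, forces in N, time in s.
With the tool pointing down it reaches from about 0.4 to 0.825 m from the base axis. Payload 7 kg.
Tool frame: the origin (TCP) lies between the finger pads; the fingertips stand 8 mm ahead of it and the grasp point (between the pads) lies 11 mm behind it (arm.finger_overhang is the distance from the TCP to the fingertips, in m); z points along the fingers, y is the line along which they close (so a half turn about z gives the same grasp; the last joint's range is limited). The gripper opens to 88 mm and grips with 3 to 60 N. Pads are 19 mm wide; open, the fingers measure 130 mm over their backs; the gripper's body (78 mm by 193 mm) begins 47 mm behind the grasp point.
Start: joints at [1.593, 0.359, 0.012, 0, -1.224, -0.288], TCP at [0.177, 0.651, 0.205] pointing down, gripper open.
Joint ranges: [-3.07, 3.07], [-1.43, 2.12], [-1.02, 1.25], [-3.03, 1.67], [-3.05, -0], [-3.03, 3.03]. Speed limits (rad/s): [2.39, 2.39, 3.01, 3.14, 3.14, 3.14].

### API

Orientations are given as [roll, pitch, yaw] about the fixed x, y, z axes, in that order (R = Rz(yaw) Ry(pitch) Rx(roll)).
In Python, from station import arm gives the robot as it stands.
- The arm moves only by the tool move_arm, never from a script. Its argument "rows" is text: rows parted by semicolons, each of 7 numbers parted by spaces: the turn, a rotation vector about the tool's x, y, z in degrees, then the shift along the tool's x, y, z in m, then the finger opening in m, from 0 to 0.0876. A call has 1 to 8 rows; each row shifts and turns the commanded pose from where the row before left it, along the tool's axes as they then stand; what a row does not reach is not made up. A row lasts 1/8 s, in which the tool goes at most 62.5 mm and 10.7 degrees, less where a joint would pass 70% of its speed; a pose out of reach is approached as far as the arm can. A call is refused whole if a number of a shift passes 0.0625 or a number of a turn 10.7, either way. A call with a gripper value outside its range is refused whole. The fingers move at their own pace and stop on an object; "squeeze" is the grip in N (left out, the last holds). Time passes only in rows, so rows that do not move let the fingers close. It gives the time, the measured TCP pose, the force, the opening and the grip force at its end, in the units of the state.
- arm.get_state(): the state, without advancing time (a new reading comes with each control period).
- arm.grab_frame(name): name is "side" or "top"; returns (picture, depth): 384x512x3 uint8, blue, green, red; 384x512 float32, m along the optical axis (not along the pixel's ray), 0 where there is no reading.
- arm.camera_model(name): a dict with "mtx" (3x3 intrinsics, pixels), "camera_from_world" (4x4, takes a point from world to camera coordinates). Camera axes: x right, y down, z forward; pixel columns grow to the right and rows downward; lengths in m; the calibration is good to about 2 mm. A picture is of the moment at which its call begins. camera_model takes no time and is no camera call.
- arm.job_done(): hands the job in; it is judged then, once.
The state is a dict: "t": time; "q": joint angles; "qd": joint speeds; "joint_efforts": joint torques, N m; "eef_pos": TCP position; "ee_rot": TCP orientation; "force": force on the tool from outside, world axes, zero at the start; "moment": the same for the moment, N m; "width": finger opening in m; "gripper_force": force on a finger pad.
Only numpy, scipy, OpenCV 4.12 (cv2) and the standard library are available. Lean on these libraries where they do the work, as an engineer would, in place of code of your own. Each camera call takes 0.05 s, during which the arm holds its last target. There are 200 camera calls.

## Working session

There is one attempt and no reset: what is moved stays moved. The work goes in short steps, Python scripts to look and compute and a tool call to move; the robot and the scene stay as the last step left them, time stands still between calls to the robot, and variables do not carry over. Pictures are saved under pics/ and viewed, at most 10 in all, crops included, and the job is handed in when it is done.

Besides the shell and the picture viewer there is one more tool, called after "Request:" as name(argument=value, ...), one argument or row to a line, values as JSON. move_arm: Moves the arm, as the interface text tells. Its arguments: {"type":"object","properties":{"rows":{"type":"string"},"squeeze":{"type":"number"}},"required":["rows"]}

```bash
ls; mkdir -p pics
python3 - <<'E'
from station import arm
import cv2,numpy as np
for n in ("top","side"):
    p,d=arm.grab_frame(n); cv2.imwrite(f"pics/{n}0.png",p); np.save(f"pics/{n}0.npy",d)
    m=arm.camera_model(n); print(n,np.round(m["mtx"],1).tolist(),np.round(m["camera_from_world"],3).tolist())
s=arm.get_state(); print(s)
E
```

```text
pics
top [[475.7, 0.0, 252.3], [0.0, 475.7, 187.4], [0.0, 0.0, 1.0]] [[0.005, -1.0, 0.01, -0.003], [-0.98, -0.006, -0.197, 0.494], [0.197, -0.009, -0.98, 1.33], [0.0, 0.0, 0.0, 1.0]]
side [[442.0, 0.0, 252.2], [0.0, 442.0, 193.7], [0.0, 0.0, 1.0]] [[0.938, -0.345, -0.011, -0.443], [-0.172, -0.439, -0.882, 0.161], [0.3, 0.829, -0.471, 1.053], [0.0, 0.0, 0.0, 1.0]]
{'t': 0.1, 'q': array([ 1.59308550e+00,  3.59312615e-01,  1.11724516e-02, -2.98130019e-04,
       -1.22409071e+00, -2.88101637e-01]), 'qd': array([ 0.00025303, -0.0034475 ,  0.0023494 , -0.00046321, -0.00046603,
        0.00037565]), 'joint_efforts': array([-4.83817421e-04, -5.84166133e+01,  2.93753117e+01,  7.01544374e+00,
        1.02117399e-02, -4.45425917e-05]), 'eef_pos': array([0.17722642, 0.65084868, 0.20462954]), 'ee_rot': array([ 3.14013759e+00, -1.38911545e-04, -2.65913867e-01]), 'force': array([-0.17220598, -0.23760119,  0.12609746]), 'moment': array([0.02233529, 0.02787664, 0.00107615]), 'gripper_force': 0.0, 'width': 0.08764035379683345}
```

View pics/top0.png

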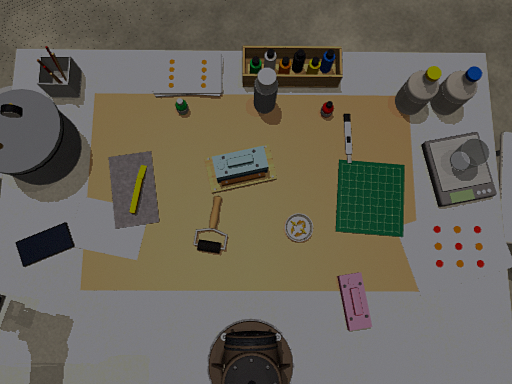

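View pics/side0.png

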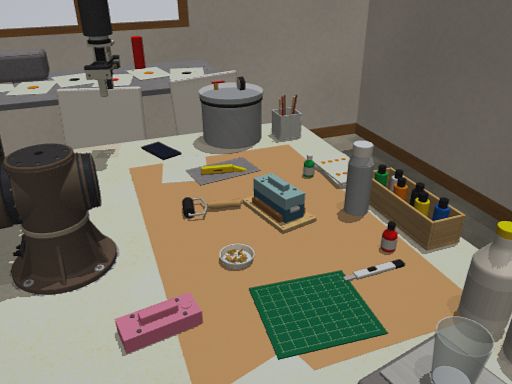

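Top view: pale-blue upper on the mould at about (240,163), with a pink look-alike at (355,300). Yellow wedge on the felt at (138,189); green mat at (370,198); flask at (265,90). Candidates for the wedge are the yellow bar (138,189), the yellow-capped bottle (433,73) and the yellow ink (315,65). I choose the bar on the felt. For the upper, I choose the pale-blue half (240,163), not the pink one (355,300).

```bash
cat > h.py <<'E'
from station import arm
import cv2,numpy as np
def cloud(n,d):
    m=arm.camera_model(n);K=m["mtx"];T=np.linalg.inv(m["camera_from_world"])
    v,u=np.mgrid[:384,:512]
    c=np.stack([(u-K[0,2])/K[0,0]*d,(v-K[1,2])/K[1,1]*d,d],-1)
    return c@T[:3,:3].T+T[:3,3]
def ray(n,uv,z):
    m=arm.camera_model(n);K=m["mtx"];T=np.linalg.inv(m["camera_from_world"])
    r=T[:3,:3]@np.linalg.solve(K,[uv[0],uv[1],1]);return T[:3,3]+r*(z-T[2,3])/r[2]
def rect(P):
    (c,wh,a)=cv2.minAreaRect(np.float32(P[:,:2])*1000);b=cv2.boxPoints((c,wh,a))
    e=[b[1]-b[0],b[2]-b[1]];l=max(e,key=np.linalg.norm)
    return np.round(c,1),np.round(sorted(wh),1),round(float(np.degrees(np.arctan2(l[1],l[0]))),1)
E
python3 - <<'E'
from h import *
for n in("top","side"):
    p=cv2.imread(f"pics/{n}0.png");d=np.load(f"pics/{n}0.npy");W=cloud(n,d);h=cv2.cvtColor(p,cv2.COLOR_BGR2HSV)
    reg={"top":{"wedge":(110,150,165,230),"upper":(200,140,285,200),"mat":(325,150,415,245),"felt":(100,145,165,235),"flask":(245,60,285,120)},
     "side":{"wedge":(180,150,265,185),"upper":(240,165,320,230),"flask":(335,135,380,220)}}[n]
    rng={"wedge":((22,120,80),(35,255,255)),"upper":((80,20,120),(110,120,255)),"mat":((60,100,30),(90,255,255)),"felt":((0,0,40),(180,60,200)),"flask":((0,0,0),(180,255,255))}
    for k,(a,b,c,e) in reg.items():
        m=cv2.inRange(h,*[np.array(x) for x in rng[k]]);M=np.zeros_like(m);M[b:e,a:c]=m[b:e,a:c]
        M=M>0;P=W[M&(d>0)]
        if k=="flask":P=P[P[:,2]>.05]
        if k in("mat",):P=P[P[:,2]<.02]
        print(n,k,len(P),"z pct",np.round(np.percentile(P[:,2],[2,25,50,75,98])*1000,1),rect(P))
        if k=="upper":
            for lo,hi in((.077,.091),(.096,.108)):
                Q=P[(P[:,2]>lo)&(P[:,2]<hi)]
                if len(Q)>5:print("   slice",lo,len(Q),rect(Q),Q.mean(0).round(4))
        if k=="wedge":
            c0=P.mean(0);ax=np.linalg.svd(P[:,:2]-c0[:2],full_matrices=False)[2][0];s=(P[:,:2]-c0[:2])@ax
            print("  axis",ax,c0)
            for q in np.arange(-.09,.09,.015):
                Q=P[(s>q)&(s<q+.015)]
                if len(Q):print("   ",round(q,3),len(Q),Q.mean(0).round(4),np.percentile(Q[:,2],90).round(4))
p=cv2.imread("pics/top0.png");a=cv2.resize(p[140:240,100:200],(400,400),interpolation=2);b=cv2.resize(p[70:170+30,200:300+30][:130],(400,400),interpolation=2)
cv2.imwrite("pics/crop0.png",np.hstack([a,b]))
E
```

```text
top wedge 284 z pct [ 2.9 18.1 26.  28.6 32.5] (array([498.8, 339.4]), array([ 36.7, 154.6]), -16.4)
  axis [-0.98648214  0.16386883] [0.49467492 0.33889099 0.02300554]
    -0.09 2 [5.688e-01 3.163e-01 1.000e-04] 0.0014
    -0.075 25 [0.5618 0.3274 0.0086] 0.0137
    -0.06 30 [0.5465 0.3309 0.0143] 0.0182
    -0.045 27 [0.5318 0.3332 0.0194] 0.0245
    -0.03 28 [0.5169 0.3355 0.0268] 0.0307
    -0.015 30 [0.5018 0.3373 0.0274] 0.0317
    0.0 28 [0.4875 0.3406 0.0256] 0.0299
    0.015 29 [0.4724 0.3428 0.0272] 0.0321
    0.03 28 [0.4578 0.3451 0.0271] 0.0313
    0.045 30 [0.4429 0.3467 0.0276] 0.0301
    0.06 27 [0.4285 0.35   0.0261] 0.0309
top upper 920 z pct [ 78.9  83.3  85.4  87.8 105.7] (array([562.3,  36.2]), array([ 63.3, 150.4]), -77.4)
   slice 0.077 764 (array([562.3,  36.2]), array([ 63.3, 150.4]), -77.4) [0.5618 0.0356 0.0846]
   slice 0.096 142 (array([562. ,  36.8]), array([18.5, 68.9]), -76.6) [0.5618 0.0369 0.1025]
top mat 4589 z pct [-3.1  1.2  3.1  5.2  9.5] (array([ 476. , -352.7]), array([199. , 219.7]), -4.6)
top felt 3452 z pct [-3.1  1.3  3.4  5.5  9.4] (array(
[... 493 characters left out ...]

    -0.03 37 [0.5083 0.3298 0.0201] 0.0281
    -0.015 35 [0.4931 0.3296 0.0172] 0.0267
    0.0 28 [0.4788 0.3339 0.02  ] 0.028
    0.015 33 [0.4641 0.3365 0.0182] 0.0283
    0.03 36 [0.4485 0.3362 0.0193] 0.0289
    0.045 35 [0.434  0.3399 0.0184] 0.0276
    0.06 19 [0.4237 0.3456 0.0179] 0.0269
side upper 430 z pct [ 82.2  83.9  84.8  86.4 103.5] (array([560.2,  32.7]), array([ 63.7, 153.3]), -76.6)
   slice 0.077 337 (array([560.2,  32.7]), array([ 63.7, 153.3]), -76.6) [0.5565 0.0171 0.0844]
   slice 0.096 91 (array([560.3,  32.2]), array([20. , 74.6]), -77.7) [0.56   0.0308 0.1021]
side flask 1559 z pct [ 53.1  80.9 123.  163.6 202.6] (array([810.2, -29.9]), array([ 67.7, 155.2]), 22.1)
```

View pics/crop0.png

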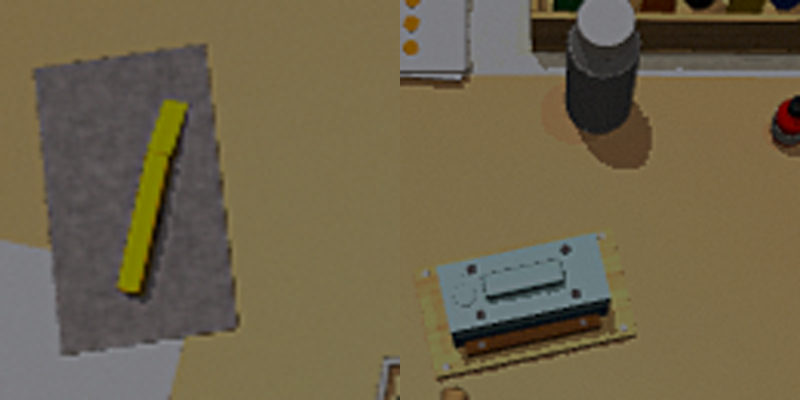

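The crop shows the wedge's thin tip pointing to +x (about px (144,166)) and its handle back at about (131,211). The upper half is pale blue with its rib along the mould, so both choices are right. I'll move above the wedge now.

Request:
move_arm(
  rows="0 0 0 0.054 0.0314 0 0.06; 0 0 0 0.054 0.0314 0 0.06; 0 0 0 0.054 0.0314 0 0.06; 0 0 0 0.054 0.0314 0 0.06; 0 0 0 0.054 0.0314 0 0.06; 0 0 0 0.054 0.0314 0 0.06; 0 0 0 0.054 0.0314 0 0.06; 0 0 -6 0 0 0 0.06",
)

```text
t: 1.1
eef_pos: [0.4865, 0.3364, 0.2049]
ee_rot: [3.14, 0.0, -0.164]
force: [0.2, 0.3, 0.0]
width: 0.0606
gripper_force: 0.0
```

```bash
cat >> h.py <<'E'
from scipy.spatial.transform import Rotation as Ro
def go(x,y,z,yaw):
    "remaining shift (tool axes) and turn about tool z, deg, with the tool down"
    s=arm.get_state();R=Ro.from_euler("xyz",s["ee_rot"])
    print("t",round(s["t"],2),"q",s["q"].round(3),"pos",s["eef_pos"].round(4),"rot",np.degrees(s["ee_rot"]).round(2))
    G=Ro.from_euler("xyz",[180,0,yaw],degrees=True)
    print("shift now-axes",R.inv().apply(np.array([x,y,z])-s["eef_pos"]).round(4),"goal-axes",G.inv().apply(np.array([x,y,z])-s["eef_pos"]).round(4),"turn",np.degrees((R.inv()*G).as_rotvec()).round(2),"F",s["force"].round(1),"w",s["width"].round(4),"g",round(s["gripper_force"],1))
E
python3 -c "
from h import *
go(.485,.339,.003,-9.3)"
```

```text
t 1.1 q [ 0.935  0.223 -0.179  0.    -1.17   0.471] pos [0.4865 0.3364 0.2049] rot [ 1.7993e+02  3.0000e-02 -9.4100e+00]Traceback (most recent call last):
  File "<string>", line 3, in <module>
    go(.485,.339,.003,-9.3)
    ~~^^^^^^^^^^^^^^^^^^^^^
  File "h.py", line 21, in go
    print("shift now-axes",R.inv().apply(np.array([x,y,z])-s["eef_pos"]).round(4),"goal-axes",G.inv().apply(np.array([x,y,z])-s["eef_pos"]).round(4),"turn",np.degrees((R.inv()*G).as_rotvec()).round(2),"F",s["force"].round(1),"w",s["width"].round(4),"g",round(s["gripper_force"],1))
                                                                                                                                                                                                                                     ^^^^^^^^^^^^^^^^
AttributeError: 'float' object has no attribute 'round'
```

```bash
sed -i 's/s\["width"\].round(4)/round(float(s["width"]),4)/' h.py
python3 -c "
from h import *
go(.4555,.344,.013,-9.3)"
```

```text
t 1.1 q [ 0.935  0.223 -0.179  0.    -1.17   0.471] pos [0.4865 0.3364 0.2049] rot [ 1.7993e+02  3.0000e-02 -9.4100e+00]
shift now-axes [-0.0317 -0.0026  0.1919] goal-axes [-0.0318 -0.0025  0.1919] turn [ 0.07  0.03 -0.11] F [0.2 0.3 0. ] w 0.0606 g 0.0
```

Request:
move_arm(
  rows="0 0 0 -0.016 -0.0013 0.05 0.05; 0 0 0 -0.016 -0.0012 0.05 0.05; 0 0 0 0 0 0.05 0.05; 0 0 0 0 0 0.03 0.05; 0 0 0 0 0 0.012 0.05; 0 0 0 0 0 0 0.05",
)

```text
t: 1.85
eef_pos: [0.4531, 0.3473, 0.0131]
ee_rot: [3.14, 0.0, -0.161]
force: [0.2, 0.6, 0.7]
width: 0.0499
gripper_force: 0.0
```

Request:
move_arm(
  rows="0 0 0 0 0 0 0.01; 0 0 0 0 0 0 0.01; 0 0 0 0 0 0 0.01; 0 0 0 0 0 0 0.01; 0 0 0 0 0 0 0.01; 0 0 0 0 0 0 0.01",
  squeeze=50,
)

```text
t: 2.6
eef_pos: [0.4531, 0.3475, 0.0135]
ee_rot: [3.142, 0.0, -0.161]
force: [0.7, 0.8, 0.2]
width: 0.0107
gripper_force: 0.0
```

Run:
```python
from h import *
a,_=arm.grab_frame("top");b,_=arm.grab_frame("side")
cv2.imwrite("pics/g1.png",np.hstack([cv2.resize(a[140:240,90:190],(400,400)),cv2.resize(b[110:210,170:270],(400,400))]))
print(arm.get_state()["width"])
for n in("top","side"):
    m=arm.camera_model(n);c=m["camera_from_world"]@np.array([.453,.3473,.013,1]);u=m["mtx"]@c[:3];print(n,u[:2]/u[2])
```

```text
0.010314712278467227
top [134.20123694 202.49737119]
side [210.68621941 169.54849579]
```

View pics/g1.png

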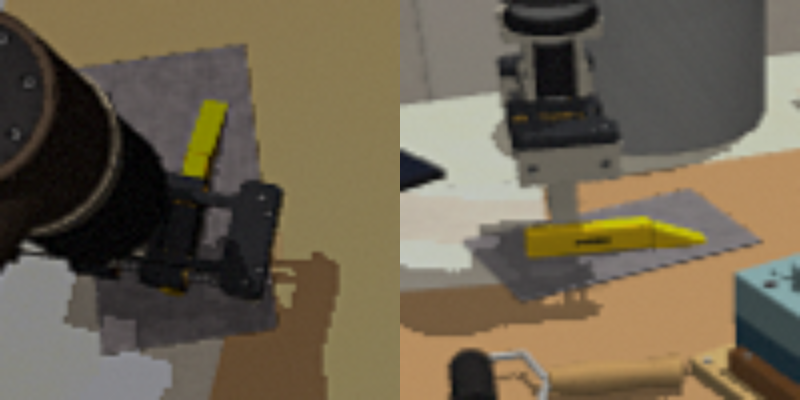

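Run:
```python
from h import *
b,d=arm.grab_frame("side");W=cloud("side",d)
for r in range(140,178,3):
    print(r,[tuple((W[r,c]*1000).round().astype(int)) for c in (204,208,211,214,220,230)])
h=cv2.cvtColor(b,cv2.COLOR_BGR2HSV);print(arm.get_state()["width"],arm.get_state()["gripper_force"])
```

```text
140 [(np.int64(423), np.int64(287), np.int64(144)), (np.int64(434), np.int64(284), np.int64(143)), (np.int64(442), np.int64(277), np.int64(144)), (np.int64(450), np.int64(273), np.int64(145)), (np.int64(469), np.int64(270), np.int64(143)), (np.int64(578), np.int64(525), np.int64(36))]
143 [(np.int64(417), np.int64(268), np.int64(142)), (np.int64(428), np.int64(259), np.int64(144)), (np.int64(436), np.int64(254), np.int64(144)), (np.int64(445), np.int64(254), np.int64(143)), (np.int64(462), np.int64(250), np.int64(142)), (np.int64(578), np.int64(528), np.int64(23))]
146 [(np.int64(414), np.int64(256), np.int64(137)), (np.int64(426), np.int64(256), np.int64(135)), (np.int64(436), np.int64(256), np.int64(134)), (np.int64(444), np.int64(253), np.int64(134)), (np.int64(461), np.int64(248), np.int64(133)), (np.int64(576), np.int64(522), np.int64(13))]
149 [(np.int64(414), np.int64(259), np.int64(126)), (np.int64(426), np.int64(256), np.int64(126)), (np.int64(436), np.int64(260), np.int64(122)), (np.int64(445), np.int64(258), np.int64(122)), (np.int64(463), np.int64(255), np.int64(120)), (n
[... 1882 characters left out ...]
1), np.int64(335), np.int64(16)), (np.int64(480), np.int64(329), np.int64(15)), (np.int64(513), np.int64(324), np.int64(11))]
173 [(np.int64(427), np.int64(337), np.int64(9)), (np.int64(442), np.int64(341), np.int64(5)), (np.int64(450), np.int64(333), np.int64(7)), (np.int64(460), np.int64(333), np.int64(5)), (np.int64(479), np.int64(326), np.int64(5)), (np.int64(512), np.int64(323), np.int64(0))]
176 [(np.int64(425), np.int64(330), np.int64(2)), (np.int64(437), np.int64(325), np.int64(2)), (np.int64(446), np.int64(321), np.int64(2)), (np.int64(455), np.int64(318), np.int64(2)), (np.int64(473), np.int64(309), np.int64(3)), (np.int64(502), np.int64(291), np.int64(6))]
0.009901732360430153 0.0
```

Request:
move_arm(
  rows="0 0 0 0 0 -0.05 0.05; 0 0 0 0 0 -0.03 0.05; 0 0 0 0 0 0 0.05",
)

```text
t: 3.12
eef_pos: [0.4543, 0.349, 0.0962]
ee_rot: [-3.137, -0.002, -0.161]
force: [0.1, 0.0, -0.2]
width: 0.0344
gripper_force: 0.0
```

Run:
```python
from h import *
print(arm.finger_overhang,[x for x in dir(arm) if x[0]!='_'])
s=arm.get_state();print(s["eef_pos"],s["ee_rot"],s["width"])
b,d=arm.grab_frame("side");W=cloud("side",d)
cv2.imwrite("pics/g2.png",cv2.resize(b[90:190,150:280],(780,600)))
e=s["eef_pos"]
for zz in range(45,120,5):
    m=(abs(W[...,2]*1000-zz)<2.5)&(np.hypot(W[...,0]-e[0],W[...,1]-e[1])<.1);P=W[m]
    print(zz,len(P),np.r_[P.min(0),P.max(0)].round(3)[[0,3,1,4]] if len(P) else "")
```

```text
0.008 ['Unreachable', 'camera_model', 'finger_overhang', 'get_state', 'grab_frame', 'job_done']
[0.45429179 0.34898079 0.09620924] [-3.13709018e+00 -2.48951716e-03 -1.60671585e-01] 0.03436227756735527
45 0 
50 0 
55 0 
60 0 
65 0 
70 0 
75 0 
80 0 
85 0 
90 0 
95 0 
100 0 
105 0 
110 0 
115 0
```

View pics/g2.png

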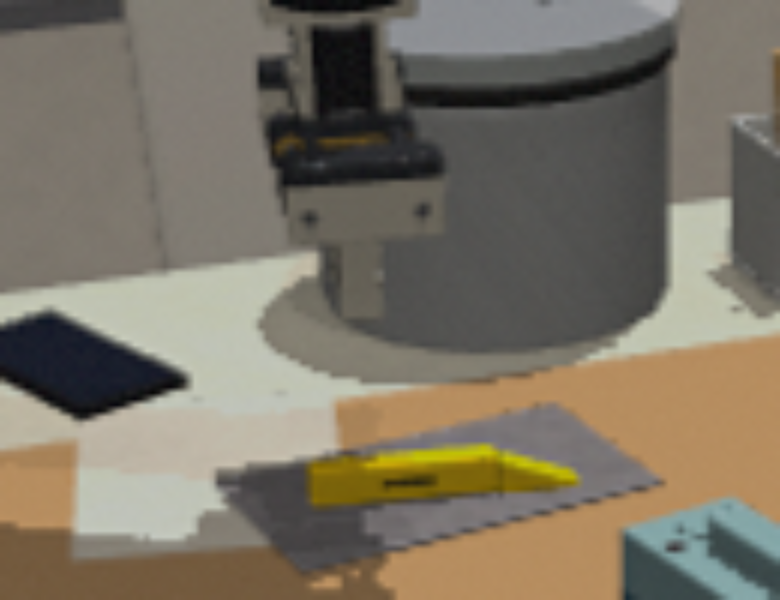

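Run:
```python
from h import *
s=arm.get_state();e=s["eef_pos"]
b,d=arm.grab_frame("side");W=cloud("side",d);print((d>0).mean(),s["t"],s["width"])
for r in range(120,150,3): print(r,[(W[r,c]*1000).round().astype(int).tolist() for c in (206,209,212,216)])
for tz in (.02,.03,.08,.088,.1,.12):
    for y in(.31,.32):
        m=arm.camera_model("side");c=m["camera_from_world"]@np.array([.454,y,tz,1]);u=m["mtx"]@c[:3];print(tz,y,(u[:2]/u[2]).round(1))
```

```text
0.9960886637369791 3.175 0.03849558033149585
120 [[424, 253, 218], [434, 257, 215], [441, 250, 217], [454, 252, 214]]
123 [[425, 258, 207], [433, 253, 208], [441, 249, 208], [457, 262, 202]]
126 [[426, 265, 195], [435, 263, 195], [444, 263, 194], [455, 258, 194]]
129 [[426, 266, 186], [434, 261, 186], [443, 262, 185], [455, 260, 184]]
132 [[436, 309, 160], [445, 309, 159], [454, 308, 158], [535, 558, 62]]
135 [[438, 320, 147], [445, 311, 148], [454, 309, 148], [533, 553, 52]]
138 [[437, 320, 137], [445, 313, 138], [455, 314, 136], [533, 556, 39]]
141 [[507, 609, 11], [444, 310, 129], [454, 312, 127], [533, 558, 26]]
144 [[506, 608, 0], [514, 593, 4], [521, 577, 9], [532, 558, 14]]
147 [[498, 581, -1], [127, -956, 634], [519, 569, 0], [534, 566, -1]]
0.02 0.31 [213.9 172.1]
0.02 0.32 [213.1 170.8]
0.03 0.31 [213.8 169.3]
0.03 0.32 [212.9 168.1]
0.08 0.31 [213. 155.]
0.08 0.32 [212.1 153.9]
0.088 0.31 [212.8 152.7]
0.088 0.32 [212.  151.6]
0.1 0.31 [212.6 149.2]
0.1 0.32 [211.8 148.1]
0.12 0.31 [212.3 143.3]
0.12 0.32 [211.4 142.2]
```

The side view shows the fingertips at z of about 0.121, while the reported TCP is 0.096. The tips are therefore about 33 mm higher than the stated overhang implies, and the fingers closed above the wedge, which hasn't moved. I'll go down further, feel for the felt, and use that contact as the height reference.

Request:
move_arm(
  rows="0 0 0 0 0.005 0.04 0.05; 0 0 0 0 0 0.04 0.05; 0 0 0 0 0 0.02 0.05; 0 0 0 0 0 0.005 0.05; 0 0 0 0 0 0 0.05",
)

```text
t: 3.85
eef_pos: [0.4522, 0.3423, -0.012]
ee_rot: [3.14, 0.0, -0.161]
force: [-1.0, 0.6, 0.1]
width: 0.0504
gripper_force: 0.0
```

Request:
move_arm(
  rows="0 0 0 0 0 0.003 0.05; 0 0 0 0 0 0 0.05",
)

```text
t: 4.1
eef_pos: [0.4525, 0.3429, -0.014]
ee_rot: [-3.141, -0.0, -0.161]
force: [1.0, 0.2, -0.6]
width: 0.0498
gripper_force: 0.0
```

Request:
move_arm(
  rows="0 0 0 0 0 0.003 0.05; 0 0 0 0 0 0 0.05",
)

```text
t: 4.35
eef_pos: [0.4522, 0.3425, -0.0175]
ee_rot: [-3.142, 0.0, -0.161]
force: [0.2, -0.9, -0.5]
width: 0.0499
gripper_force: 0.0
```

Request:
move_arm(
  rows="0 0 0 0 0 0.003 0.05; 0 0 0 0 0 0 0.05",
)

```text
t: 4.6
eef_pos: [0.4525, 0.3427, -0.0179]
ee_rot: [-3.141, -0.001, -0.16]
force: [-9.2, -4.8, 27.2]
width: 0.0501
gripper_force: 13.8
```

Request:
move_arm(
  rows="0 0 0 0 0 0.0015 0.05; 0 0 0 0 0 0 0.05",
)

```text
t: 4.85
eef_pos: [0.4525, 0.3427, -0.018]
ee_rot: [-3.141, -0.001, -0.16]
force: [-13.1, -6.3, 42.6]
width: 0.0502
gripper_force: 21.1
```

Request:
move_arm(
  rows="0 0 0 0 0 0.0015 0.05; 0 0 0 0 0 0 0.05",
)

```text
t: 5.1
eef_pos: [0.4525, 0.3427, -0.0181]
ee_rot: [-3.14, -0.002, -0.159]
force: [-18.4, -9.3, 56.6]
width: 0.0499
gripper_force: 28.6
```

Request:
move_arm(
  rows="0 0 0 0 0 -0.008 0.05; 0 0 0 0 0 0 0.012; 0 0 0 0 0 0 0.012; 0 0 0 0 0 0 0.012; 0 0 0 0 0 0 0.012; 0 0 0 0 0 0 0.012",
  squeeze=50,
)

```text
t: 5.85
eef_pos: [0.4522, 0.3423, -0.016]
ee_rot: [3.141, 0.0, -0.161]
force: [0.1, 0.7, -0.5]
width: 0.0174
gripper_force: 50.0
```

Request:
move_arm(
  rows="0 0 0 0 0 -0.03 0.012; 0 0 9.7 0 0 -0.03 0.012; 0 0 9.7 0 0 -0.03 0.012; 0 0 9.7 0 0 -0.01 0.012; 0 0 9.7 0 0 0 0.012; 0 0 9.7 0 0 0 0.012; 0 0 9.7 0 0 0 0.012; 0 0 9.7 0 0 0 0.012",
)

```text
t: 6.85
eef_pos: [0.4522, 0.3424, 0.0842]
ee_rot: [3.141, -0.0, -1.352]
force: [0.2, 0.0, -1.1]
width: 0.0175
gripper_force: 50.0
```

Run:
```python
from h import *
go(.5125,.248,.0785,-77.2)
# wedge vs eef
s=arm.get_state();e=s["eef_pos"];yaw=s["ee_rot"][2];ax=np.array([np.cos(yaw),np.sin(yaw)]);la=np.array([-ax[1],ax[0]])
for n in("top","side"):
    p,d=arm.grab_frame(n);W=cloud(n,d);h=cv2.cvtColor(p,cv2.COLOR_BGR2HSV)
    m=(cv2.inRange(h,(22,120,60),(35,255,255))>0)&(np.hypot(W[...,0]-e[0],W[...,1]-e[1])<.2)&(d>0);P=W[m]
    a=(P[:,:2]-e[:2])@ax;l=(P[:,:2]-e[:2])@la
    print(n,len(P),"along",np.percentile(a,[0,1,50,99,100]).round(3),"z",np.percentile(P[:,2],[2,50,98]).round(3))
    for q in np.arange(-.04,.13,.02):
        k=(a>q)&(a<q+.02)
        if k.sum():print("  ",round(q,2),k.sum(),"lat",l[k].mean().round(4),"z min/max",np.percentile(P[k,2],[5,95]).round(4))
    if n=="side":
        ys,xs=np.nonzero(m);print(xs.min(),xs.max(),ys.min(),ys.max());cv2.imwrite("pics/g3.png",cv2.resize(p[90:240,170:340],(680,600)))
```

```text
t 6.85 q [ 0.993  0.292 -0.387 -0.    -0.891 -0.774] pos [0.4522 0.3424 0.0842] rot [ 1.7998e+02 -1.0000e-02 -7.7460e+01]
shift now-axes [ 0.1052 -0.0384  0.0058] goal-axes [ 0.1054 -0.0379  0.0057] turn [ 0.02 -0.01 -0.26] F [ 0.2  0.  -1.1] w 0.0175 g 50.0
top 240 along [-0.004  0.013  0.072  0.116  0.116] z [0.003 0.123 0.144]
   -0.02 1 lat 0.0383 z min/max [0.0064 0.0064]
   0.0 3 lat 0.0074 z min/max [0.1249 0.1283]
   0.02 40 lat 0.0012 z min/max [0.1236 0.1896]
   0.04 44 lat 0.0003 z min/max [0.124  0.1308]
   0.06 55 lat 0.0025 z min/max [0.0751 0.1316]
   0.08 51 lat 0.0022 z min/max [0.1109 0.1231]
   0.1 46 lat 0.0013 z min/max [0.1042 0.1145]
side 198 along [-0.125 -0.021  0.066  0.12   0.124] z [0.105 0.119 0.142]
   -0.02 5 lat -0.0055 z min/max [0.1267 0.1872]
   0.0 23 lat -0.0056 z min/max [0.1084 0.1286]
   0.02 31 lat -0.0064 z min/max [0.1089 0.195 ]
   0.04 30 lat -0.0064 z min/max [0.1086 0.1285]
   0.06 40 lat -0.0053 z min/max [0.1075 0.1281]
   0.08 35 lat -0.0022 z min/max [0.1067 0.1211]
   0.1 30 lat -0.0022 z min/max [0.1058 0.1155]
   0.12 2 lat -0.0079 z min/max [0.1077 0.108 ]
193 229 116 157
```

View pics/g3.png

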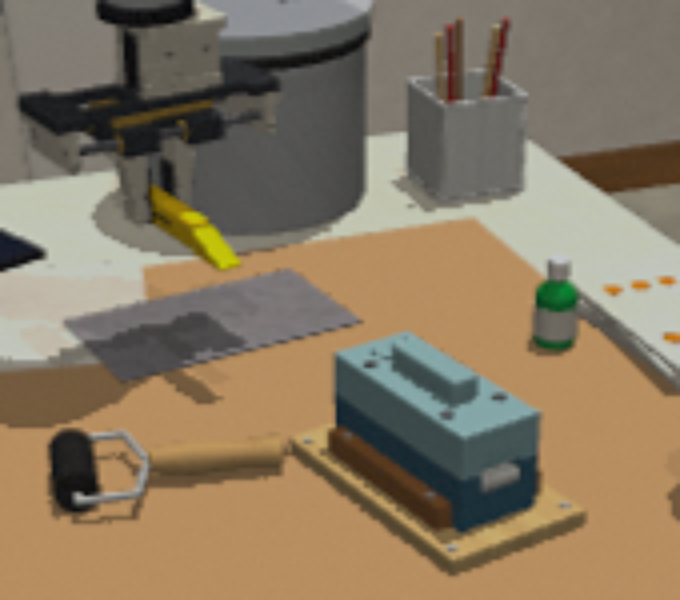

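Request:
move_arm(
  rows="0 0 -0.25 0.035 -0.0127 0 0.012; 0 0 0 0.035 -0.0126 0.01 0.012; 0 0 0 0.035 -0.0126 0.02 0.012; 0 0 0 0 0 0.0245 0.012; 0 0 0 0 0 0 0.012; 0 0 0 0 0 0 0.012",
)

```text
t: 7.7
eef_pos: [0.5132, 0.2494, 0.0307]
ee_rot: [-3.141, 0.0, -1.339]
force: [0.2, 0.0, -1.0]
width: 0.0174
gripper_force: 50.0
```

Run:
```python
from h import *
go(.5125,.248,.0295,-77.2)
c=np.array([.561,.0345]);Y=np.array([-.2215,.975]);X=np.array([.975,.2215])
for n in("top","side"):
    p,d=arm.grab_frame(n);W=cloud(n,d);h=cv2.cvtColor(p,cv2.COLOR_BGR2HSV)
    for k,lo,hi in(("wedge",(22,120,60),(35,255,255)),("upper",(80,20,100),(110,120,255))):
        m=(cv2.inRange(h,lo,hi)>0)&(d>0)&(W[...,2]>.04)&(abs((W[...,:2]-c)@X)<.06)&(abs((W[...,:2]-c)@Y)<.26);P=W[m];x=(P[:,:2]-c)@X;y=(P[:,:2]-c)@Y
        print(n,k,"x",np.percentile(x,[2,50,98]).round(4),"y",np.percentile(y,[1,50,99]).round(4))
        if k=="wedge":
          for q in np.arange(.08,.24,.02):
            g=(y>q)&(y<q+.02)
            if g.sum()>3:print("  ",round(q,2),g.sum(),"lat",np.percentile(x[g],[5,50,95]).round(4),"z",np.percentile(P[g,2],[5,95]).round(4))
    np.save(f"pics/{n}1.npy",d)
```

```text
t 7.7 q [ 0.795  0.362 -0.435  0.    -0.773 -0.564] pos [0.5132 0.2494 0.0307] rot [-179.97    0.    -76.74]
shift now-axes [0.0012 0.001  0.0012] goal-axes [0.0012 0.001  0.0012] turn [-0.03  0.    0.46] F [ 0.2  0.  -1. ] w 0.0174 g 50.0
top wedge x [-0.0068  0.0024  0.0115] y [0.1052 0.1457 0.1896]
   0.1 35 lat [-0.0054  0.0019  0.0105] z [0.049  0.0598]
   0.12 45 lat [-0.0051  0.0027  0.0114] z [0.0562 0.0683]
   0.14 42 lat [-0.005   0.0021  0.0096] z [0.0651 0.0769]
   0.16 41 lat [-0.0051  0.0014  0.0097] z [0.0693 0.0779]
   0.18 24 lat [-0.0138  0.0028  0.0096] z [0.0694 0.118 ]
top upper x [-0.0288  0.0002  0.032 ] y [-0.0723  0.0023  0.075 ]
side wedge x [-0.0092 -0.005   0.0088] y [0.1175 0.1593 0.2191]
   0.1 5 lat [-0.0071 -0.0057  0.0064] z [0.052  0.0607]
   0.12 44 lat [-0.0074 -0.0015  0.0094] z [0.053  0.0672]
   0.14 46 lat [-0.0081 -0.0047  0.0068] z [0.0554 0.0748]
   0.16 34 lat [-0.0082 -0.0056  0.0053] z [0.0548 0.0758]
   0.18 31 lat [-0.0081 -0.0054  0.0058] z [0.0536 0.0755]
   0.2 26 lat [-0.0092 -0.0059  0.0066] z [0.0541 0.0757]
side upper x [-0.0323 -0.0083  0.0272] y [-0.077  -0.0222  0.0735]
```

Request:
move_arm(
  rows="0 0 0.4 0 0 0.0015 0.012; 0 0 0 0.012 0 0 0.012; 0 0 0 0.012 0 0 0.012; 0 0 0 0.008 0 0 0.012; 0 0 0 0 0 0 0.012",
)

```text
t: 8.43
eef_pos: [0.5201, 0.2167, 0.0285]
ee_rot: [3.141, -0.0, -1.35]
force: [0.3, -0.8, -1.3]
width: 0.0176
gripper_force: 50.0
```

Request:
move_arm(
  rows="0 0 0 0 0 0.001 0.012; 0 0 0 0 0 0 0.012",
)

```text
t: 8.68
eef_pos: [0.5201, 0.2178, 0.0275]
ee_rot: [-3.142, -0.0, -1.348]
force: [-1.3, -0.4, 0.8]
width: 0.0178
gripper_force: 50.0
```

Request:
move_arm(
  rows="0 0 0 0 0 0.001 0.012; 0 0 0 0 0 0 0.012",
)

```text
t: 8.93
eef_pos: [0.5202, 0.2179, 0.0267]
ee_rot: [-3.141, -0.0, -1.348]
force: [-1.1, 1.3, 3.2]
width: 0.0176
gripper_force: 50.0
```

Request:
move_arm(
  rows="0 0 0 0.005 0 0 0.012; 0 0 0 0.005 0 0 0.012; 0 0 0 0 0 0 0.012",
)

```text
t: 9.3
eef_pos: [0.5231, 0.2088, 0.027]
ee_rot: [-3.139, 0.002, -1.349]
force: [-1.2, 4.7, 3.4]
width: 0.0172
gripper_force: 50.0
```

```bash
cat >> h.py <<'E'
def ends():
    c=np.array([.561,.0345]);Y=np.array([-.2215,.975]);X=np.array([.975,.2215]);s=arm.get_state();e=s["eef_pos"]
    print("eef mould y",round(float((e[:2]-c)@Y),4),"x",round(float((e[:2]-c)@X),4))
    for n in("top","side"):
        p,d=arm.grab_frame(n);W=cloud(n,d);x=(W[...,:2]-c)@X;y=(W[...,:2]-c)@Y
        h=cv2.cvtColor(p,cv2.COLOR_BGR2HSV)
        m=(cv2.inRange(h,(80,20,100),(110,120,255))>0)&(d>0)&(W[...,2]>.078)&(W[...,2]<.098)&(abs(y)<.07)&(abs(x)<.029)&((abs(x)>.015)|(abs(y)>.045))
        A=np.c_[y[m],x[m],np.ones(m.sum())];k=np.ones(m.sum(),bool)
        for _ in range(4):
            f=np.linalg.lstsq(A[k],W[m][k,2],rcond=None)[0];r=W[m][:,2]-A@f;k=abs(r)<.004
        print(n,k.sum(),"top z at a,b mm",((f[2]+f[0]*.073)*1000).round(2),((f[2]-f[0]*.073)*1000).round(2))
E
python3 - <<'E'
from h import *
ends()
E
```

```text
eef mould y 0.1783 x 0.0016
top 491 top z at a,b mm 86.09 84.19
side 248 top z at a,b mm 86.03 84.23
```

Request:
move_arm(
  rows="0 0 0 0.004 0 0 0.012; 0 0 0 0.0025 0 0 0.012; 0 0 0 0 0 0 0.012; 0 0 0 0 0 0 0.012",
)

```text
t: 9.9
eef_pos: [0.5247, 0.2032, 0.0271]
ee_rot: [-3.139, 0.002, -1.348]
force: [-1.5, 7.0, 4.3]
width: 0.0173
gripper_force: 50.0
```

```bash
python3 -c "
from h import *
ends()"
```

```text
eef mould y 0.1725 x 0.0019
top 515 top z at a,b mm 88.31 83.83
side 249 top z at a,b mm 88.28 84.34
```

Request:
move_arm(
  rows="0 0 0 -0.02 0 0 0.012; 0 0 0 -0.02 0 -0.0005 0.012; 0 0 0 -0.02 0 -0.01 0.012; 0 0 0 0 0 -0.045 0.012; 0 0 0 0 0 -0.045 0.012; 0 0 10.5 0 0 0 0.012; 0 0 10.5 0 0 0 0.012; 0 0 10.5 0 0 0 0.012",
)

```text
t: 11.0
eef_pos: [0.5099, 0.261, 0.1275]
ee_rot: [3.142, 0.0, -1.904]
force: [0.0, -0.1, 0.3]
width: 0.0175
gripper_force: 50.0
```

Request:
move_arm(
  rows="0 0 10.5 0 0 0 0.012; 0 0 10.5 0 0 0 0.012; 0 0 10.5 0 0 0 0.012; 0 0 10.5 0 0 0 0.012; 0 0 10.5 0 0 0 0.012; 0 0 10.5 0 0 0 0.012; 0 0 0 0 0 0 0.012",
)

```text
t: 11.88
eef_pos: [0.51, 0.2609, 0.1273]
ee_rot: [3.141, -0.0, -2.996]
force: [0.1, -0.5, -1.2]
width: 0.0178
gripper_force: 50.0
```

```bash
python3 -c "
from h import *
go(.6095,-.179,.13,-256);ends()"
```

```text
t 11.88 q [ 0.814  0.256 -0.325 -0.    -0.99  -2.24 ] pos [0.51   0.2609 0.1273] rot [ 179.99   -0.   -171.67]
shift now-axes [-0.0347 -0.4497 -0.0028] goal-axes [-0.4509 -0.0099 -0.0027] turn [ 0.   -0.   84.33] F [ 0.1 -0.5 -1.2] w 0.0178 g 50.0
eef mould y 0.2321 x 0.0005
top 511 top z at a,b mm 87.81 84.46
side 250 top z at a,b mm 88.02 84.34
```

Request:
move_arm(
  rows="0 0 0 -0.0043 -0.0562 0 0.012; 0 0 0 -0.0043 -0.0562 0 0.012; 0 0 0 -0.0043 -0.0562 0 0.012; 0 0 0 -0.0043 -0.0562 0 0.012; 0 0 0 -0.0043 -0.0562 0 0.012; 0 0 0 -0.0043 -0.0562 0 0.012; 0 0 0 -0.0043 -0.0562 0 0.012; 0 0 0 -0.0043 -0.0562 0 0.012",
)

```text
t: 12.98
eef_pos: [0.6091, -0.1816, 0.1272]
ee_rot: [-3.142, 0.0, -2.994]
force: [1.4, 0.4, -0.5]
width: 0.0178
gripper_force: 50.0
```

Request:
move_arm(
  rows="0 0 10.5 0 0 0 0.012; 0 0 10.5 0 0 0 0.012; 0 0 10.5 0 0 0 0.012; 0 0 10.5 0 0 0 0.012; 0 0 10.5 0 0 0 0.012; 0 0 10.5 0 0 0 0.012; 0 0 10.5 0 0 0 0.012; 0 0 10.5 0 0 0 0.012",
)

```text
t: 13.98
eef_pos: [0.6087, -0.1797, 0.1269]
ee_rot: [-3.141, -0.0, 1.817]
force: [0.8, 0.7, -0.0]
width: 0.0176
gripper_force: 50.0
```

```bash
python3 -c "
from h import *
go(.6095,-.179,.031,-256.2)"
```

```text
t 13.97 q [ 0.02   0.351 -0.187 -0.    -1.033 -2.915] pos [ 0.6087 -0.1797  0.1269] rot [-1.7998e+02 -1.0000e-02  1.0409e+02]
shift now-axes [0.0005 0.001  0.0959] goal-axes [0.0005 0.0009 0.0959] turn [-0.02 -0.01  0.29] F [ 0.8  0.7 -0. ] w 0.0176 g 50.0
```

Request:
move_arm(
  rows="0 0 0 0.0005 0.0035 0.04 0.012; 0 0 0 0 0 0.04 0.012; 0 0 0 0 0 0.015 0.012; 0 0 0 0 0 0 0.012",
)

```text
t: 14.48
eef_pos: [0.6117, -0.1787, 0.0314]
ee_rot: [-3.14, -0.0, 1.821]
force: [1.4, 0.2, 0.6]
width: 0.0178
gripper_force: 50.0
```

Run:
```python
from h import *
go(.6095,-.179,.029,-256.2)
c=np.array([.561,.0345]);Y=np.array([-.2215,.975]);X=np.array([.975,.2215])
for n in("top","side"):
    p,d=arm.grab_frame(n);W=cloud(n,d);h=cv2.cvtColor(p,cv2.COLOR_BGR2HSV)
    m=(cv2.inRange(h,(22,120,60),(35,255,255))>0)&(d>0)&(W[...,2]>.04)&(abs((W[...,:2]-c)@X)<.06)&(abs((W[...,:2]-c)@Y)<.26);P=W[m];x=(P[:,:2]-c)@X;y=(P[:,:2]-c)@Y
    print(n,"y",np.percentile(y,[1,50,99]).round(4))
    for q in np.arange(-.24,-.06,.02):
        g=(y>q)&(y<q+.02)
        if g.sum()>3:print("  ",round(q,2),g.sum(),"lat",np.percentile(x[g],[5,50,95]).round(4),"z",np.percentile(P[g,2],[5,50,95]).round(4))
cv2.imwrite("pics/b1.png",cv2.resize(p[150:300,230:400],(680,600)))
```

```text
t 14.47 q [ 0.022  0.453 -0.278  0.    -0.842 -2.914] pos [ 0.6117 -0.1787  0.0314] rot [-1.7989e+02 -1.0000e-02  1.0432e+02]
shift now-axes [ 0.0002 -0.0022  0.0024] goal-axes [ 0.0002 -0.0022  0.0024] turn [-0.11 -0.01  0.52] F [1.4 0.2 0.6] w 0.0178 g 50.0
top y [-0.19   -0.1542 -0.1194]
   -0.2 22 lat [-0.005   0.0032  0.0097] z [0.0665 0.073  0.079 ]
   -0.18 43 lat [-0.0074 -0.0002  0.0088] z [0.0668 0.0746 0.0776]
   -0.16 43 lat [-0.0072 -0.0001  0.0078] z [0.0628 0.0733 0.078 ]
   -0.14 43 lat [-0.0076  0.0001  0.0084] z [0.0596 0.0642 0.071 ]
side y [-0.2527 -0.24   -0.1853]
   -0.24 59 lat [-0.006  -0.0032  0.0099] z [0.0571 0.0743 0.0781]
   -0.2 10 lat [-0.0077 -0.0068 -0.0054] z [0.0566 0.0636 0.075 ]
```

View pics/b1.png

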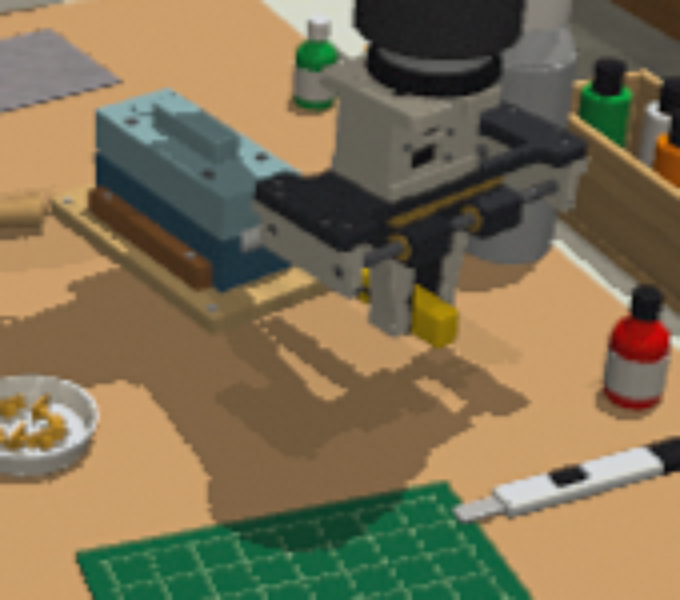

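Request:
move_arm(
  rows="0 0 0.4 0 -0.001 0.0032 0.012; 0 0 0 0.012 0 0 0.012; 0 0 0 0.012 0 0 0.012; 0 0 0 0.008 0 0 0.012; 0 0 0 0 0 0 0.012",
)

```text
t: 15.2
eef_pos: [0.6032, -0.147, 0.0288]
ee_rot: [-3.141, -0.0, 1.813]
force: [-0.2, -0.4, -1.5]
width: 0.0175
gripper_force: 50.0
```

Request:
move_arm(
  rows="0 0 0 0 0 0.001 0.012; 0 0 0 0 0 0 0.012",
)

```text
t: 15.45
eef_pos: [0.6035, -0.148, 0.0277]
ee_rot: [-3.142, -0.0, 1.812]
force: [0.1, 0.1, -0.2]
width: 0.0173
gripper_force: 50.0
```

```bash
python3 -c "
from h import *
go(.5964,-.1215,.028,-256.2);ends()"
```

```text
t 15.45 q [ 0.073  0.435 -0.32   0.    -0.816 -2.974] pos [ 0.6035 -0.148   0.0277] rot [-180.     -0.    103.81]
shift now-axes [ 0.0275 -0.0005 -0.0003] goal-axes [ 0.0275 -0.0005 -0.0003] turn [-0.   -0.    0.01] F [ 0.1  0.1 -0.2] w 0.0173 g 50.0
eef mould y -0.1874 x 0.001
top 0 top z at a,b mm 0.0 0.0
side 153 top z at a,b mm 88.48 84.29
```

Request:
move_arm(
  rows="0 0 0 0.005 0 0.0008 0.012; 0 0 0 0.005 0 0 0.012; 0 0 0 0.005 0 0 0.012; 0 0 0 0.005 0 0 0.012; 0 0 0 0 0 0 0.012",
)

```text
t: 16.18
eef_pos: [0.5991, -0.1287, 0.0275]
ee_rot: [3.141, 0.001, 1.812]
force: [1.0, -3.6, 1.5]
width: 0.0179
gripper_force: 50.0
```

```bash
python3 -c "
from h import *
go(.5964,-.1215,.028,-256.2);ends()"
```

```text
t 16.18 q [ 1.070e-01  4.230e-01 -3.420e-01  1.000e-03 -8.050e-01 -3.008e+00] pos [ 0.5991 -0.1287  0.0275] rot [1.7994e+02 5.0000e-02 1.0384e+02]
shift now-axes [ 0.0076 -0.0009 -0.0005] goal-axes [ 0.0076 -0.0009 -0.0005] turn [0.06 0.05 0.04] F [ 1.  -3.6  1.5] w 0.0179 g 50.0
eef mould y -0.1676 x 0.001
top 94 top z at a,b mm 90.87 90.62
side 110 top z at a,b mm 87.82 90.16
```

Request:
move_arm(
  rows="0 0 0 0.003 0 0 0.012; 0 0 0 0 0 0 0.012; 0 0 0 0 0 0 0.012; 0 0 0 -0.02 0 0 0.012; 0 0 0 -0.02 0 -0.0005 0.012; 0 0 0 -0.025 0 -0.01 0.012; 0 0 0 0 0 -0.045 0.012; 0 0 0 0 0 -0.045 0.012",
)

```text
t: 17.27
eef_pos: [0.6127, -0.1903, 0.1274]
ee_rot: [-3.139, -0.001, 1.81]
force: [1.3, 0.1, 0.5]
width: 0.0174
gripper_force: 50.0
```

Request:
move_arm(
  rows="0 0 -10.5 0 0 0 0.012; 0 0 -10.5 0 0 0 0.012; 0 0 -10.5 0 0 0 0.012; 0 0 -10.5 0 0 0 0.012; 0 0 -10.5 0 0 0 0.012; 0 0 -10.5 0 0 0 0.012; 0 0 -10.5 0 0 0 0.012; 0 0 -10.5 0 0 0 0.012",
)

```text
t: 18.27
eef_pos: [0.613, -0.1898, 0.1268]
ee_rot: [3.141, -0.001, -3.0]
force: [-0.4, -0.6, -0.8]
width: 0.0174
gripper_force: 50.0
```

```bash
python3 -c "
from h import *
go(.5125,.248,.127,-77.2);ends()"
```

```text
t 18.27 q [ 0.003  0.363 -0.169 -0.    -1.04  -1.432] pos [ 0.613  -0.1898  0.1268] rot [ 1.7997e+02 -7.0000e-02 -1.7189e+02]
shift now-axes [3.780e-02 4.476e-01 1.000e-04] goal-axes [-4.492e-01  1.000e-03 -2.000e-04] turn [ 8.000e-02 -3.000e-02 -9.469e+01] F [-0.4 -0.6 -0.8] w 0.0174 g 50.0
eef mould y -0.2303 x 0.0011
top 63 top z at a,b mm 87.22 89.63
side 209 top z at a,b mm 87.88 90.89
```

Request:
move_arm(
  rows="0 0 0 0.0047 0.056 0 0.012; 0 0 0 0.0047 0.056 0 0.012; 0 0 0 0.0047 0.056 0 0.012; 0 0 0 0.0047 0.056 0 0.012; 0 0 0 0.0047 0.056 0 0.012; 0 0 0 0.0047 0.056 0 0.012; 0 0 0 0.0047 0.056 0 0.012; 0 0 0 0.0047 0.056 0 0.012",
)

```text
t: 19.38
eef_pos: [0.515, 0.2513, 0.1275]
ee_rot: [3.142, -0.0, -3.011]
force: [0.3, -0.3, -0.7]
width: 0.0173
gripper_force: 50.0
```

Request:
move_arm(
  rows="0 0 -10.5 0 0 0 0.012; 0 0 -10.5 0 0 0 0.012; 0 0 -10.5 0 0 0 0.012; 0 0 -10.5 0 0 0 0.012; 0 0 -10.5 0 0 0 0.012; 0 0 -10.5 0 0 0 0.012; 0 0 -10.5 0 0 0 0.012; 0 0 -10.5 0 0 0 0.012",
)

```text
t: 20.38
eef_pos: [0.5155, 0.2495, 0.1272]
ee_rot: [3.141, -0.0, -1.539]
force: [0.6, -0.0, -0.5]
width: 0.0179
gripper_force: 50.0
```

Request:
move_arm(
  rows="0 0 -10.5 0 0 0.03 0.012; 0 0 0 0 0 0.04 0.012; 0 0 0 0 0 0.027 0.012; 0 0 0 0 0 0 0.012",
)

```text
t: 20.88
eef_pos: [0.5142, 0.2483, 0.0283]
ee_rot: [3.137, -0.002, -1.36]
force: [1.5, -0.4, 0.6]
width: 0.0177
gripper_force: 50.0
```

```bash
python3 -c "
from h import *
go(.5266,.1857,.028,-77.2);ends()"
```

```text
t 20.88 q [ 0.792  0.369 -0.431 -0.001 -0.776 -0.581] pos [0.5142 0.2483 0.0283] rot [ 1.7975e+02 -1.4000e-01 -7.7940e+01]
shift now-axes [0.0639 0.0009 0.0005] goal-axes [0.0638 0.0018 0.0003] turn [ 0.25 -0.14 -0.74] F [ 1.5 -0.4  0.6] w 0.0177 g 50.0
eef mould y 0.2189 x 0.0017
top 506 top z at a,b mm 87.8 90.97
side 216 top z at a,b mm 87.79 91.19
```

Request:
move_arm(
  rows="0 0 -0.7 0.015 0 0 0.012; 0 0 0 0.015 0.0005 0 0.012; 0 0 0 0.008 0 0.0008 0.012; 0 0 0 0.005 0 0.0005 0.012; 0 0 0 0.005 0 0 0.012; 0 0 0 0.004 0 0 0.012; 0 0 0 0.003 0 0 0.012; 0 0 0 0 0 0 0.012",
)

```text
t: 21.98
eef_pos: [0.5269, 0.1968, 0.0289]
ee_rot: [-3.142, 0.001, -1.344]
force: [-0.8, 4.3, -5.9]
width: 0.018
gripper_force: 50.0
```

Request:
move_arm(
  rows="0 0 0 0.002 0 0 0.012; 0 0 0 0.001 0 0 0.012; 0 0 0 0 0 0 0.012",
)

```text
t: 22.35
eef_pos: [0.5275, 0.1939, 0.0289]
ee_rot: [3.142, 0.0, -1.343]
force: [-0.4, 5.3, -5.9]
width: 0.0177
gripper_force: 50.0
```

```bash
python3 -c "
from h import *
go(.5266,.1857,.028,-77.2);ends()"
```

```text
t 22.35 q [ 0.7    0.353 -0.455 -0.001 -0.763 -0.472] pos [0.5275 0.1939 0.0289] rot [ 1.800e+02  3.000e-02 -7.697e+01]
shift now-axes [0.0078 0.0027 0.0009] goal-axes [0.0078 0.0027 0.0009] turn [0.   0.03 0.23] F [-0.4  5.3 -5.9] w 0.0177 g 50.0
eef mould y 0.1629 x 0.0026
top 531 top z at a,b mm 91.76 90.49
side 246 top z at a,b mm 92.21 90.72
```

Request:
move_arm(
  rows="0 0 0 0.001 0 0.0008 0.012; 0 0 0 0.0015 0 0.0008 0.012; 0 0 0 0.001 0 0 0.012; 0 0 0 0 0 0 0.012",
)

```text
t: 22.95
eef_pos: [0.5289, 0.1908, 0.028]
ee_rot: [-3.14, 0.001, -1.343]
force: [-2.5, 6.2, -2.9]
width: 0.0178
gripper_force: 50.0
```

Request:
move_arm(
  rows="0 0 0 0.0015 0 0 0.012; 0 0 0 0 0 0 0.012",
)

```text
t: 23.2
eef_pos: [0.5293, 0.1905, 0.0281]
ee_rot: [-3.139, 0.002, -1.343]
force: [-3.2, 10.5, -2.1]
width: 0.0172
gripper_force: 50.0
```

```bash
python3 -c "
from h import *
go(.5266,.1857,.028,-77.2);ends()"
```

```text
t 23.2 q [ 0.693  0.354 -0.456 -0.001 -0.758 -0.464] pos [0.5293 0.1905 0.0281] rot [-1.7988e+02  1.1000e-01 -7.6960e+01]
shift now-axes [0.004  0.0037 0.0001] goal-axes [0.004  0.0037 0.0001] turn [-0.12  0.11  0.24] F [-3.2 10.5 -2.1] w 0.0172 g 50.0
eef mould y 0.1591 x 0.0037
top 505 top z at a,b mm 93.57 90.68
side 243 top z at a,b mm 93.28 90.81
```

Request:
move_arm(
  rows="0 0 0 0.0015 0 0 0.012; 0 0 0 0 0 0 0.012; 0 0 0 0 0 0 0.012",
)

```text
t: 23.68
eef_pos: [0.5298, 0.1904, 0.0283]
ee_rot: [-3.138, 0.004, -1.343]
force: [-6.2, 16.7, -1.6]
width: 0.0176
gripper_force: 50.0
```

Fully home at a: the force climbs without further travel. I'll withdraw and swing round to b for its last stretch.

Request:
move_arm(
  rows="0 0 0 -0.02 0 0 0.012; 0 0 0 -0.022 0 0 0.012; 0 0 0 -0.025 0 -0.01 0.012; 0 0 0 0 0 -0.045 0.012; 0 0 0 0 0 -0.045 0.012; 0 0 10.5 0 0 0 0.012; 0 0 10.5 0 0 0 0.012; 0 0 10.5 0 0 0 0.012",
)

```text
t: 24.68
eef_pos: [0.5137, 0.2529, 0.1278]
ee_rot: [-3.141, -0.001, -1.899]
force: [0.0, -0.7, -0.4]
width: 0.0176
gripper_force: 50.0
```

Request:
move_arm(
  rows="0 0 10.5 0 0 0 0.012; 0 0 10.5 0 0 0 0.012; 0 0 10.5 0 0 0 0.012; 0 0 10.5 0 0 0 0.012; 0 0 10.5 0 0 0 0.012; 0 0 10.5 0 0 0 0.012; 0 0 0 0 0 0 0.012",
)

```text
t: 25.55
eef_pos: [0.5137, 0.2528, 0.1275]
ee_rot: [-3.141, -0.0, -2.991]
force: [-0.6, 0.4, -0.4]
width: 0.0176
gripper_force: 50.0
```

```bash
python3 -c "
from h import *
go(.613,-.179,.128,-256.2);ends()"
```

```text
t 25.55 q [ 7.99e-01  2.55e-01 -3.25e-01  1.00e-03 -9.91e-01 -2.22e+00] pos [0.5137 0.2528 0.1275] rot [-1.7995e+02 -1.0000e-02 -1.7137e+02]
shift now-axes [-3.340e-02 -4.418e-01 -1.000e-04] goal-axes [-0.443  -0.0066 -0.0005] turn [-5.000e-02  2.000e-02  8.483e+01] F [-0.6  0.4 -0.4] w 0.0176 g 50.0
eef mould y 0.2233 x 0.0023
top 527 top z at a,b mm 93.47 90.52
side 238 top z at a,b mm 93.16 90.76
```

Request:
move_arm(
  rows="0 0 0 -0.0042 -0.0552 0 0.012; 0 0 0 -0.0042 -0.0552 0 0.012; 0 0 0 -0.0042 -0.0552 0 0.012; 0 0 0 -0.0042 -0.0552 0 0.012; 0 0 0 -0.0042 -0.0552 0 0.012; 0 0 0 -0.0042 -0.0552 0 0.012; 0 0 0 -0.0042 -0.0552 0 0.012; 0 0 0 -0.0042 -0.0552 0 0.012",
)

```text
t: 26.65
eef_pos: [0.613, -0.1811, 0.1276]
ee_rot: [-3.141, -0.0, -2.989]
force: [1.3, -0.1, -0.3]
width: 0.0175
gripper_force: 50.0
```

Request:
move_arm(
  rows="0 0 10.6 0 0 0 0.012; 0 0 10.6 0 0 0 0.012; 0 0 10.6 0 0 0 0.012; 0 0 10.6 0 0 0 0.012; 0 0 10.6 0 0 0 0.012; 0 0 10.6 0 0 0 0.012; 0 0 10.6 0 0 0 0.012; 0 0 10.6 0 0 0 0.012",
)

```text
t: 27.65
eef_pos: [0.6126, -0.1793, 0.1275]
ee_rot: [-3.141, 0.0, 1.808]
force: [0.1, 0.6, -0.2]
width: 0.018
gripper_force: 50.0
```

Request:
move_arm(
  rows="0 0 0 0 0 0.04 0.012; 0 0 0 0 0 0.04 0.012; 0 0 0 0 0 0.0185 0.012; 0 0 0 0 0 0 0.012",
)

```text
t: 28.15
eef_pos: [0.612, -0.1794, 0.028]
ee_rot: [-3.139, -0.0, 1.812]
force: [0.6, 0.0, -0.2]
width: 0.0178
gripper_force: 50.0
```

```bash
python3 -c "
from h import *
go(.5964,-.1215,.028,-256.2);ends()"
```

```text
t 28.15 q [ 0.02   0.458 -0.279  0.    -0.837 -2.921] pos [ 0.612  -0.1794  0.028 ] rot [-1.7985e+02 -2.0000e-02  1.0381e+02]
shift now-axes [ 0.0599 -0.0013  0.    ] goal-axes [ 0.0599 -0.0013  0.    ] turn [-0.15 -0.02  0.01] F [ 0.6  0.  -0.2] w 0.0178 g 50.0
eef mould y -0.2198 x 0.0023
top 22 top z at a,b mm 92.76 70.9
side 236 top z at a,b mm 93.58 90.61
```

Request:
move_arm(
  rows="0 0 0 0.015 0 0 0.012; 0 0 0 0.015 0 0 0.012; 0 0 0 0.01 0 0.0005 0.012; 0 0 0 0.006 0 0.0005 0.012; 0 0 0 0.005 0 0 0.012; 0 0 0 0.004 0 0 0.012; 0 0 0 0.003 0 0 0.012; 0 0 0 0 0 0 0.012",
)

```text
t: 29.25
eef_pos: [0.5989, -0.1236, 0.0279]
ee_rot: [-3.141, 0.0, 1.81]
force: [1.5, -3.2, -2.4]
width: 0.0177
gripper_force: 50.0
```

Request:
move_arm(
  rows="0 0 0 0.0015 0 0 0.012; 0 0 0 0.001 0 0 0.012; 0 0 0 0 0 0 0.012",
)

```text
t: 29.62
eef_pos: [0.5985, -0.1218, 0.0281]
ee_rot: [-3.142, 0.001, 1.81]
force: [1.4, -7.9, -1.9]
width: 0.0177
gripper_force: 50.0
```

```bash
python3 -c "
from h import *
go(.5964,-.1215,.028,-256.2);ends()"
```

```text
t 29.62 q [ 1.190e-01  4.200e-01 -3.450e-01  2.000e-03 -8.060e-01 -3.023e+00] pos [ 0.5985 -0.1218  0.0281] rot [-1.8000e+02  6.0000e-02  1.0371e+02]
shift now-axes [ 0.0008 -0.002   0.0001] goal-axes [ 0.0008 -0.002   0.0001] turn [-0.    0.06 -0.09] F [ 1.4 -7.9 -1.9] w 0.0177 g 50.0
eef mould y -0.1607 x 0.002
top 133 top z at a,b mm 98.53 92.19
side 102 top z at a,b mm 93.36 92.47
```

Request:
move_arm(
  rows="0 0 -0.3 0.0015 0 0 0.012; 0 0 0 0.001 0 0 0.012; 0 0 0 0 0 0 0.012; 0 0 0 0 0 0 0.012",
)

```text
t: 30.22
eef_pos: [0.599, -0.1213, 0.0288]
ee_rot: [3.141, 0.004, 1.815]
force: [4.3, -18.0, -2.4]
width: 0.0176
gripper_force: 50.0
```

Request:
move_arm(
  rows="0 0 0 0.002 0 0 0.012; 0 0 0 0 0 0 0.012; 0 0 0 0 0 0 0.012",
)

```text
t: 30.6
eef_pos: [0.5991, -0.121, 0.0293]
ee_rot: [3.14, 0.006, 1.816]
force: [6.9, -26.8, -2.7]
width: 0.0176
gripper_force: 50.0
```

```bash
python3 -c "
from h import *
go(.5964,-.1215,.028,-256.2);ends()"
```

```text
t 30.6 q [ 0.124  0.417 -0.349  0.007 -0.803 -3.025] pos [ 0.5991 -0.121   0.0293] rot [179.91   0.32 104.03]
shift now-axes [ 0.0002 -0.0028  0.0013] goal-axes [ 0.0002 -0.0028  0.0013] turn [0.09 0.32 0.23] F [  6.9 -26.8  -2.7] w 0.0176 g 50.0
eef mould y -0.1601 x 0.0027
top 149 top z at a,b mm 90.24 94.05
side 105 top z at a,b mm 93.52 92.96
```

Request:
move_arm(
  rows="0 0 0 -0.024 0 0 0.012; 0 0 0 -0.022 0 0 0.012; 0 0 0 -0.025 0 -0.01 0.012; 0 0 0 0 0 -0.045 0.012; 0 0 0 0 0 -0.045 0.012; 0 0 -10.5 0 0 0 0.012; 0 0 -10.5 0 0 0 0.012; 0 0 -10.5 0 0 0 0.012",
)

```text
t: 31.7
eef_pos: [0.6145, -0.1853, 0.1281]
ee_rot: [3.141, -0.0, 2.371]
force: [-0.3, 0.2, -2.0]
width: 0.0172
gripper_force: 50.0
```

Request:
move_arm(
  rows="0 0 -10.5 0 0 0 0.012; 0 0 -10.5 0 0 0 0.012; 0 0 -10.5 0 0 0 0.012; 0 0 -10.5 0 0 0 0.012; 0 0 -10.5 0 0 0 0.012; 0 0 0 0 0 0 0.012",
)

```text
t: 32.45
eef_pos: [0.6144, -0.1853, 0.1279]
ee_rot: [3.141, -0.0, -3.003]
force: [-0.4, 0.2, -0.6]
width: 0.0177
gripper_force: 50.0
```

```bash
python3 -c "
from h import *
s=[ray('top',p,.003)[:2].round(4) for p in ((108.75,157.5),(151.25,151.25),(159.25,222),(115.5,228.75))];print(s,np.mean(s,0))
W=cloud('top',np.load('pics/top0.npy'));m=(W[...,2]>.08)&(W[...,1]>.36)&(W[...,0]>.38)&(W[...,1]<.9);P=W[m];print('pot min y',P[:,1].min(),'near',P[P[:,0]<.58][:,1].min() if (P[:,0]<.58).any() else '', 'minx',P[:,0].min(), P[:,2].max())
go(.495,.347,.127,-172);ends()"
```

```text
[array([0.5922, 0.4339]), array([0.6127, 0.3065]), array([0.3969, 0.2729]), array([0.3762, 0.4003])] [0.4945 0.3534]
pot min y 0.5091775219189447 near 0.5177446205667807 minx 0.4976493028664165 0.24535825551646506
t 32.45 q [ 0.01   0.361 -0.169 -0.    -1.041 -1.443] pos [ 0.6144 -0.1853  0.1279] rot [ 1.7998e+02 -1.0000e-02 -1.7207e+02]
shift now-axes [0.0448 0.5437 0.0011] goal-axes [0.0442 0.5437 0.0009] turn [ 0.02 -0.01 -0.07] F [-0.4  0.2 -0.6] w 0.0177 g 50.0
eef mould y -0.2261 x 0.0034
top 31 top z at a,b mm 94.71 48.22
side 213 top z at a,b mm 93.35 93.07
```

Request:
move_arm(
  rows="0 0 0 0.005 0.0605 0 0.012; 0 0 0 0.005 0.0605 0 0.012; 0 0 0 0.005 0.0605 0 0.012; 0 0 0 0.005 0.0605 0 0.012; 0 0 0 0.005 0.0605 0 0.012; 0 0 0 0.005 0.0605 0 0.012; 0 0 0 0.005 0.0605 0 0.012; 0 0 0 0.005 0.0605 0 0.012",
)

```text
t: 33.55
eef_pos: [0.5066, 0.2906, 0.1284]
ee_rot: [3.141, 0.0, -3.005]
force: [0.8, -0.4, -0.9]
width: 0.0177
gripper_force: 50.0
```

Request:
move_arm(
  rows="0 0 0 0.004 0.058 0 0.012; 0 0 0 0 0 0.045 0.012; 0 0 0 0 0 0.045 0.012; 0 0 0 0 0 0.03 0.012; 0 0 0 0 0 0.015 0.012; 0 0 0 0 0 0.004 0.012; 0 0 0 0 0 0 0.012",
)

```text
t: 34.42
eef_pos: [0.4958, 0.3459, -0.0101]
ee_rot: [3.141, 0.001, -3.002]
force: [0.1, 0.2, -0.6]
width: 0.0177
gripper_force: 50.0
```

```bash
python3 -c "
from h import *
go(.495,.347,-.016,-172)"
```

```text
t 34.42 q [ 0.932  0.46  -0.391  0.    -0.718 -2.364] pos [ 0.4958  0.3459 -0.0101] rot [ 1.7996e+02  6.0000e-02 -1.7201e+02]
shift now-axes [0.0006 0.0012 0.0059] goal-axes [0.0006 0.0012 0.0059] turn [ 0.04  0.06 -0.01] F [ 0.1  0.2 -0.6] w 0.0177 g 50.0
```

Request:
move_arm(
  rows="0 0 0 0 0 0.0045 0.012; 0 0 0 0 0 0.001 0.012; 0 0 0 0 0 0 0.012; 0 0 0 0 0 0 0.05; 0 0 0 0 0 0 0.05; 0 0 0 0 0 0 0.05; 0 0 0 0 0 0 0.05",
)

```text
t: 35.3
eef_pos: [0.4952, 0.3454, -0.0164]
ee_rot: [3.142, 0.0, -3.002]
force: [0.1, -0.7, 0.8]
width: 0.0486
gripper_force: 0.0
```

Request:
move_arm(
  rows="0 0 0 0 0 -0.03 0.06; 0 0 0 0 0 -0.05 0.06; 0 0 0 0 0 -0.06 0.06; 0 0 0 0 0 0 0.06",
)

```text
t: 35.8
eef_pos: [0.4976, 0.3479, 0.1293]
ee_rot: [3.136, 0.008, -3.001]
force: [-0.6, 0.5, -0.8]
width: 0.0595
gripper_force: 0.0
```

Run:
```python
from h import *
# rib grasp: tool x along mould y -> yaw 102.8 or -77.2 ; nearest from -172 both ~ -95/+95
go(.561,.0345,.127,-77.2)
p,d=arm.grab_frame("side");W=cloud("side",d);h=cv2.cvtColor(p,cv2.COLOR_BGR2HSV)
m=(cv2.inRange(h,(22,120,60),(35,255,255))>0)&(d>0)&(W[...,2]<.05)&(W[...,1]>.25)&(W[...,1]<.42)&(W[...,0]<.65);P=W[m];print(len(P),rect(P),np.percentile(P[:,2],[5,50,95]))
ends()
```

```text
t 35.8 q [ 9.320e-01  3.010e-01 -2.560e-01  1.000e-03 -1.004e+00 -2.363e+00] pos [0.4976 0.3479 0.1293] rot [ 179.66    0.44 -171.94]
shift now-axes [-0.0188 -0.3192  0.0006] goal-axes [0.3196 0.0076 0.0023] turn [ -0.1    0.62 -94.73] F [-0.6  0.5 -0.8] w 0.0595 g 0.0
314 (array([453.5, 363.3]), array([ 76.5, 158.6]), 8.8) [0.00410215 0.01682874 0.02840048]
eef mould y 0.3187 x 0.006
top 507 top z at a,b mm 92.8 93.15
side 234 top z at a,b mm 93.58 93.11
```

Request:
move_arm(
  rows="0 0 0 -0.0031 -0.0532 0 0.05; 0 0 0 -0.0031 -0.0532 0 0.05; 0 0 -7 -0.0031 -0.0532 0 0.05; 0 0 -10.5 0 0 0 0.05; 0 0 -10.5 0 0 0 0.05; 0 0 -10.5 0 0 0 0.05; 0 0 -10.5 0 0 0 0.05; 0 0 -10.5 0 0 0 0.05",
)

```text
t: 36.95
eef_pos: [0.5259, 0.1881, 0.1219]
ee_rot: [3.14, -0.003, -1.957]
force: [1.1, 0.2, 0.0]
width: 0.05
gripper_force: 0.0
```

Request:
move_arm(
  rows="0 0 -10.5 0 0 0 0.05; 0 0 -10.5 0 0 0 0.05; 0 0 -10.5 0 0 0 0.05; 0 0 -4 0 0 0 0.05; 0 0 0 0 0 0 0.05",
)

```text
t: 37.58
eef_pos: [0.526, 0.1882, 0.1221]
ee_rot: [3.139, -0.001, -1.344]
force: [0.0, -0.1, 0.6]
width: 0.0501
gripper_force: 0.0
```

```bash
python3 -c "
from h import *
go(.561,.0345,.129,-77.2)"
```

```text
t 37.58 q [ 0.694  0.24  -0.36  -0.    -0.973 -0.467] pos [0.526  0.1882 0.1221] rot [ 1.7986e+02 -6.0000e-02 -7.7020e+01]
shift now-axes [ 0.1576  0.0004 -0.0067] goal-axes [ 1.576e-01 -1.000e-04 -6.900e-03] turn [ 0.14 -0.06  0.18] F [ 0.  -0.1  0.6] w 0.0501 g 0.0
```

Request:
move_arm(
  rows="0 0 0.2 0.0525 0 -0.007 0.05; 0 0 0 0.0525 0 0 0.05; 0 0 0 0.0525 0 0 0.05; 0 0 0 0 0 0.025 0.05; 0 0 0 0 0 0.02 0.05; 0 0 0 0 0 0.006 0.05; 0 0 0 0 0 0 0.05",
)

```text
t: 38.45
eef_pos: [0.5616, 0.0351, 0.0792]
ee_rot: [3.14, -0.0, -1.348]
force: [0.2, 0.4, 0.6]
width: 0.05
gripper_force: 0.0
```

Run:
```python
from h import *
go(.561,.0345,.076,-77.2)
p,d=arm.grab_frame("side");a,_=arm.grab_frame("top")
cv2.imwrite("pics/r1.png",np.hstack([cv2.resize(p[130:240,220:330],(400,400)),cv2.resize(a[110:210,190:290],(400,400))]))
```

```text
t 38.45 q [ 0.41   0.292 -0.402  0.    -0.878 -0.187] pos [0.5616 0.0351 0.0792] rot [ 1.7993e+02 -2.0000e-02 -7.7210e+01]
shift now-axes [0.0005 0.0007 0.0032] goal-axes [0.0005 0.0007 0.0032] turn [ 0.07 -0.02 -0.01] F [0.2 0.4 0.6] w 0.05 g 0.0
```

View pics/r1.png

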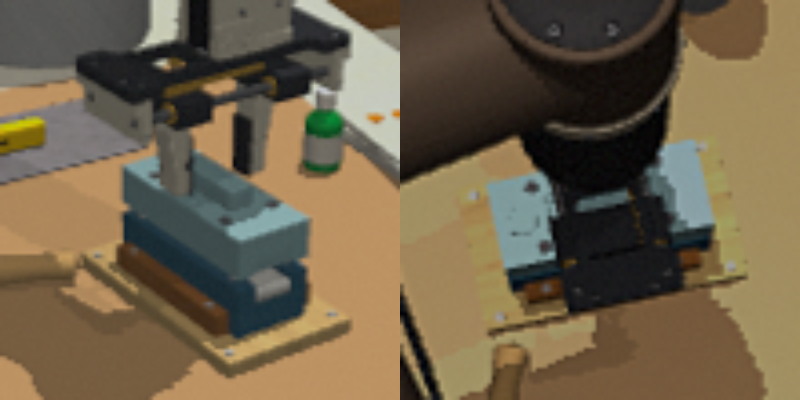

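Request:
move_arm(
  rows="0 0 0 0 0 0.002 0.05; 0 0 0 0 0 0 0.016; 0 0 0 0 0 0 0.016; 0 0 0 0 0 0 0.016; 0 0 0 0 0 0 0.016; 0 0 0 0 0 0 0.016",
  squeeze=45,
)

```text
t: 39.3
eef_pos: [0.5618, 0.0351, 0.0775]
ee_rot: [3.141, -0.0, -1.347]
force: [0.3, 0.2, -0.4]
width: 0.0215
gripper_force: 45.0
```

Request:
move_arm(
  rows="0 0 0 0 0 -0.004 0.016; 0 0 0 0 0 -0.004 0.016; 0 0 0 0 0 -0.004 0.016; 0 0 0 0 0 -0.006 0.016; 0 0 0 0 0 -0.008 0.016; 0 0 0 0 0 -0.01 0.016; 0 0 0 0 0 0 0.016",
)

```text
t: 40.17
eef_pos: [0.5626, 0.0354, 0.1149]
ee_rot: [-3.139, 0.0, -1.347]
force: [-1.0, 0.5, -3.2]
width: 0.0216
gripper_force: 45.0
```

```bash
python3 -c "
from h import *
go(.476,-.353,.0195,-77.2)"
```

```text
t 40.17 q [ 0.41   0.253 -0.362  0.    -0.954 -0.186] pos [0.5626 0.0354 0.1149] rot [-1.7987e+02  1.0000e-02 -7.7170e+01]
shift now-axes [0.3595 0.1709 0.0949] goal-axes [0.3595 0.1705 0.0954] turn [-0.13  0.01  0.03] F [-1.   0.5 -3.2] w 0.0216 g 45.0
```

Request:
move_arm(
  rows="0 0 0 0 0 -0.02 0.016; 0 0 0 0.03 0.0142 0 0.016; 0 0 0 0.05 0.0238 0 0.016; 0 0 0 0.05 0.0238 0 0.016; 0 0 0 0.05 0.0238 0 0.016; 0 0 0 0.05 0.0238 0 0.016; 0 0 0 0.05 0.0238 0 0.016; 0 0 0 0.05 0.0238 0 0.016",
)

```text
t: 41.18
eef_pos: [0.4813, -0.3231, 0.1335]
ee_rot: [-3.141, -0.0, -1.347]
force: [1.1, 0.1, -2.8]
width: 0.0218
gripper_force: 45.0
```

Request:
move_arm(
  rows="0 0 0 0.03 0.0142 0 0.016; 0 0 0 0 0 0 0.016; 0 0 0 0 0 0.03 0.016; 0 0 0 0 0 0.03 0.016; 0 0 0 0 0 0.025 0.016; 0 0 0 0 0 0.015 0.016; 0 0 0 0 0 0.006 0.016; 0 0 0 0 0 0 0.016",
)

```text
t: 42.18
eef_pos: [0.4751, -0.3538, 0.0278]
ee_rot: [-3.141, -0.0, -1.347]
force: [0.3, -0.7, -2.1]
width: 0.0216
gripper_force: 45.0
```

Run:
```python
from h import *
go(.476,-.353,.0195,-77.2)
p,d=arm.grab_frame("side");W=cloud("side",d);h=cv2.cvtColor(p,cv2.COLOR_BGR2HSV)
m=(cv2.inRange(h,(80,20,100),(110,120,255))>0)&(d>0)&(W[...,1]<-.25)&(W[...,1]>-.45)&(abs(W[...,0]-.476)<.1);P=W[m];print(len(P),np.percentile(P[:,2],[1,5,50,95]).round(4))
a,_=arm.grab_frame("top")
cv2.imwrite("pics/m1.png",np.hstack([cv2.resize(p[160:360,220:420],(400,400)),cv2.resize(a[110:260,190:415],(400,267)) if 0 else cv2.resize(a[70:270,220:420],(400,400))]))
```

```text
t 42.17 q [-0.31   0.395 -0.388  0.    -0.788  0.534] pos [ 0.4751 -0.3538  0.0278] rot [-1.7999e+02 -1.0000e-02 -7.7160e+01]
shift now-axes [-0.0006 -0.001   0.0083] goal-axes [-0.0006 -0.001   0.0083] turn [-0.01 -0.01  0.04] F [ 0.3 -0.7 -2.1] w 0.0216 g 45.0
1235 [0.0145 0.0214 0.043  0.0608]
```

View pics/m1.png

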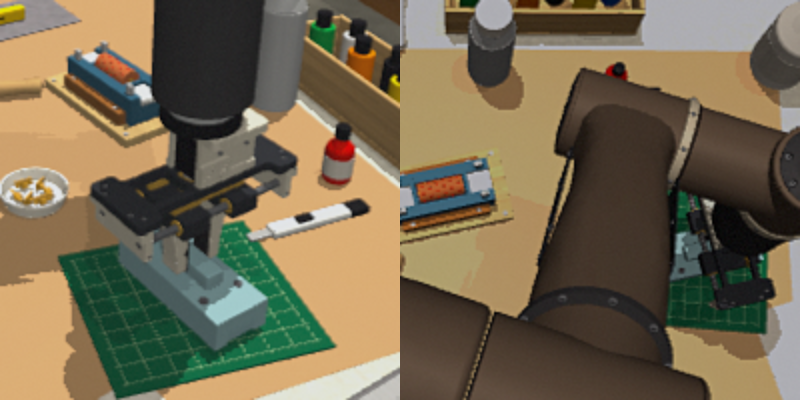

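The upper hangs just above the green mat, underside down. The roller is in its trough (side crop (115,68), top crop (440,187)). I'll lower the last 8 mm gently.

Request:
move_arm(
  rows="0 0 0 0 0 0.004 0.016; 0 0 0 0 0 0.002 0.016; 0 0 0 0 0 0.001 0.016; 0 0 0 0 0 0 0.016",
)

```text
t: 42.78
eef_pos: [0.4747, -0.3539, 0.0205]
ee_rot: [3.141, 0.0, -1.347]
force: [0.1, -0.2, -3.1]
width: 0.0216
gripper_force: 45.0
```

Request:
move_arm(
  rows="0 0 0 0 0 0.001 0.016; 0 0 0 0 0 0 0.016",
)

```text
t: 43.02
eef_pos: [0.4748, -0.354, 0.0203]
ee_rot: [-3.141, -0.0, -1.347]
force: [-2.2, 1.0, 5.3]
width: 0.0212
gripper_force: 45.0
```

Request:
move_arm(
  rows="0 0 0 0 0 0.001 0.016; 0 0 0 0 0 0 0.016",
)

```text
t: 43.28
eef_pos: [0.4746, -0.354, 0.0201]
ee_rot: [-3.141, -0.001, -1.347]
force: [-5.9, 3.0, 12.8]
width: 0.0213
gripper_force: 45.0
```

Touchdown. Ease off, open and retreat.

Request:
move_arm(
  rows="0 0 0 0 0 -0.0015 0.016; 0 0 0 0 0 0 0.045; 0 0 0 0 0 0 0.045; 0 0 0 0 0 0 0.045; 0 0 0 0 0 -0.02 0.045; 0 0 0 0 0 -0.05 0.045; 0 0 0 0 0 -0.06 0.045; 0 0 0 0 0 0 0.045",
)

```text
t: 44.28
eef_pos: [0.4779, -0.3555, 0.1556]
ee_rot: [-3.134, -0.006, -1.346]
force: [0.1, 0.3, -0.7]
width: 0.0449
gripper_force: 0.0
```

Run:
```python
from h import *
p,d=arm.grab_frame("side");W=cloud("side",d);h=cv2.cvtColor(p,cv2.COLOR_BGR2HSV)
m=(cv2.inRange(h,(80,20,100),(110,120,255))>0)&(d>0)&(W[...,1]<-.25)&(W[...,1]>-.45)&(abs(W[...,0]-.476)<.1)
P=W[m];Q=P[(P[:,2]>.029)&(P[:,2]<.041)];f=np.linalg.lstsq(np.c_[Q[:,:2]-Q[:,:2].mean(0),np.ones(len(Q))],Q[:,2],rcond=None)[0];print("top plane",f.round(4),rect(P))
m=(cv2.inRange(h,(22,120,60),(35,255,255))>0)&(d>0)&(W[...,2]<.05)&(W[...,1]>.25)&(W[...,1]<.42)&(W[...,0]<.65);P=W[m];print("wedge",P.mean(0).round(3),np.percentile(P[:,2],95).round(4))
m=(cv2.inRange(h,(3,90,60),(14,255,255))>0)&(d>0)&(W[...,2]>.055)&(np.hypot(W[...,0]-.561,W[...,1]-.0345)<.06);P=W[m];print("roller",len(P),P.mean(0).round(4),P[:,2].max().round(4))
print(arm.get_state()["force"].round(1),arm.job_done())
```

```text
top plane [-0.0004  0.003   0.0353] (array([ 475.1, -355.5]), array([ 66.3, 153.8]), -77.5)
wedge [0.453 0.334 0.017] 0.0283
roller 17 [0.5523 0.0602 0.0652] 0.068
the job is handed in; nothing more can be done
[-0.4  0.4 -1. ] None
```

The job is handed in, though no verdict came back: the wedge went fully home in both slots, the upper half lies flat on the green mat, the wedge is back on the felt and the roller is still in its trough.

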